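Open the filter bay of a bench particle counter

TASK

Uncover the particle counter's filter for inspection: press the blue snap tab in until the grey cover springs forward, then push on the back of the cover's ridge to slide it along its rails off its seat and onto the parking deck, all the way to the end stop, so that the filter is fully bare. Only push with the fingertips: do not pinch or lift the cover, do not touch the filter, and leave the other things on the bench where they are.

Things in the scene. Friction and masses are not known exactly. Their poses are not given: they have to be found in the camera images.
- counter: White bench particle counter, 290x112 mm, heavy, does not move. Frame: origin on the bench under the filter bay, z up, +x along its length from the blue snap tab (rear end at x = -134 mm) to the display console. Seat and parking deck lie 50 mm above the bench, side rails reach 56 mm, lips over the seat 59 mm, two pockets beside the tab (31 to 43 mm off the centre line) 57 mm.
- end_stop (a point): Middle of the end stop, the upright wall of the console at the far end of the bare parking deck, at counter x = +111 mm, 53 mm above the bench. The front edge of the pushed cover ends here. The console behind it is 85 mm high, its steel inlet 116 mm.
- cover: Grey loose filter cover, 82 mm (x) by 84 mm (y), plate 5 mm thick, about 90 g; origin at the centre of the plate's underside, axes as the counter's; at counter x = -17 mm when locked. Pressing the tab frees it and two spring pins shove it 6 to 9 mm in +x. Then a light push (1 to 5 N) slides it in +x, 86 mm in all, to the end stop (origin at x = +69 mm). Lips stop it being lifted off the seat.
- ridge_back (a point): Middle of the upright back face of the cover's thumb ridge, which looks to the counter's -x, towards the tab. The face is 66 mm wide and reaches from 55 to 71 mm above the bench; this point is 64 mm above it, and 41 mm behind the cover's origin. It moves with the cover.
- ramp: Sloped front of the thumb ridge, part of the cover (origin as the cover's): 45 degrees from the ridge's top, 71 mm above the bench, down to the plate over 15 mm in +x. Fingers bear on it only if the ridge is pinched or pulled.
- tab_top (a point): Middle of the top of the snap tab's blue ribbed pad, 56 to 57 mm above the bench when up; pad 26 mm (counter x) by 28 mm (y), 28 mm behind the ridge's back face while the cover is locked. It is pressed straight down about 4 mm against a spring, with 3 to 8 N.
- tab (a joint): Snap tab's angle in rad: 0 up (locked), 0.095 pressed to its stop; its tooth is clear of the cover from about 0.06. It springs back towards 0, but stays partly down while the cover lies over the tooth.
- filter: Filter element in the bay under the cover, 50x62 mm, fixed, blue frame with white pleats; origin at the centre of its underside. Its top is 9 mm below the deck.
- spare_filter: loose spare filter element, 50x62x12 mm, blue frame with white pleats, lying on the bench; origin at the centre of its underside. A bystander
- shipper_0: round translucent-white wafer shipper, 71x64x11 mm; origin at the centre of its underside. A bystander
- tape_roll: roll of blue tape, 69 mm across, 19 mm high; origin at the centre of its underside. A bystander
- petri_dish: clear petri dish, 60 mm across, 15 mm high; origin at the centre of its underside. A bystander
- screwdriver: screwdriver with orange-red handle, 140 mm long, lying flat. A bystander
- tweezers_b: black tweezers, 125 mm long, lying flat. A bystander
- spare_chuck: yellowish round chuck, 52 mm across, 18 mm high; origin at the centre of its underside. A bystander
There are look-alikes about, which are no part of the job. What is shaped like the cover but orange is not meant.

How it is judged:
By the outcome, as a careful person would: the job done as asked, in the order asked, and still so for the second after the job is handed in, with the robot touching nothing.
It also fails if it takes over 38 s, if anything falls off the work surface, if the arm or the gripper's body presses on something with over 40 N, if the wrist force passes 120 N, or if a joint passes its speed limit or range.

ROBOT

A 6-joint arm with a two-finger parallel gripper is mounted at the origin on a cart in front of the work surface, level with it; the furniture and walls round the work are solid. World frame = base frame: x ahead of the robot, y to its left, z up, the work surface at z = 0. Lengths are in mm, angles in rad, forces in N, time in s.
With the tool pointing down it reaches from about 375 to 825 mm from the base axis. Payload 5.5 kg.
Tool frame: the origin (TCP) lies on the centre line of the jaws, within the pads' length; the fingertips stand 8 mm ahead of it and the grasp point (between the pads) lies 11 mm behind it; z points along the fingers, y is the line along which they close (so a half turn about z gives the same grasp; the last joint's range is limited). The gripper opens to 85 mm and grips with 20 to 120 N. Pads are 22 mm wide; open, the fingers measure 114 mm over their backs; the gripper's body (76 mm by 85 mm) begins 54 mm behind the grasp point. The pads swing forward as they close: fully open they stand 13 mm farther back than shut.
Start: joints at [-1.347, 0.314, -0.047, 1.21, 0, 1.571], TCP at [133.159, -585.033, 239.299] pointing down, gripper open.
Joint ranges: [-2.67, 2.67], [-0.69, 1.73], [-1.03, 1.25], [-2.08, 2.16], [-1.42, 1.45], [-3.14, 3.14]. Speed limits (rad/s): [2.39, 2.39, 3.01, 3.14, 3.14, 3.14].

INTERFACE

Orientations are given as a rotation vector (axis times angle).
In Python, from plant import ctrl, eyes, order gives the robot as it stands.
- The arm moves only by the tool send_rows, never from a script. Its argument "steps" is a list that holds one entry, the list of rows, each a list of 7 numbers: the finger opening in cm, from 0 to 8.54, then the shift along the tool's x, y, z in cm, then the turn, a rotation vector about the tool's x, y, z in rad. In form: [[[hand, tx, ty, tz, rx, ry, rz], ...]]. A call has exactly 10 rows; each row is the pose to reach, as a shift and turn from the pose commanded when the call began, along the tool's axes at that moment; what a row does not reach only later rows make up. A row lasts 1/10 s, in which the tool goes at most 50 mm and 8.59 degrees, less where a joint would pass 70% of its speed; a pose out of reach is approached as far as the arm can. A call with a gripper value outside its range is refused whole. The fingers move at their own pace and stop on an object; "grip_force" is the grip in N (left out, the last holds). Time passes only in rows, so rows that repeat a pose let the fingers close, or fill a call up. It gives the time, the measured TCP pose, the force, the opening and the grip force at its end, in the units of the state.
- ctrl.read_state(): the state, without advancing time (a new reading comes with each control period).
- eyes.snapshot(name): name is "scene" or "side" or "wrist"; returns the picture (384x512x3 uint8, red, green, blue); there is no depth.
- eyes.camera_params(name): a dict with "fx", "fy", "cx", "cy" (pixels), "k1" (the pictures are not rectified: a ray, as slopes to the right and down, at radius r is drawn at 1 + k1 r^2 times it, then the intrinsics apply), "R" (3x3) and "t" (3): a world point X has camera coordinates R X + t. Camera axes: x right, y down, z forward; pixel columns grow to the right and rows downward; lengths in mm; the calibration is good to about 2 mm. A picture is of the moment at which its call begins: read the wrist's pose just before it. camera_params takes no time and is no camera call; for the wrist camera it gives the pose at the moment of the call.
- order.close_job(): hands the job in; it is judged then, once.
The state is a dict: "time": time; "joint_pos": joint angles; "joint_velocities": joint speeds; "joint_torque": joint torques, N m; "ee_pos": TCP position; "ee_rot": TCP orientation; "ft_force": force on the tool from outside, world axes, zero at the start; "moment": the same for the moment, N m; "width": finger opening in mm; "gripper_force": force on a finger pad.
Only numpy, scipy, OpenCV 4.12 (cv2) and the standard library are available. Lean on these libraries where they do the work, as an engineer would, in place of code of your own. Each camera call takes 0.05 s, during which the arm holds its last target. There are 200 camera calls.

## Working session

There is one attempt and no reset: what is moved stays moved. The work goes in short steps, Python scripts to look and compute and a tool call to move; the robot and the scene stay as the last step left them, time stands still between calls to the robot, and variables do not carry over. Pictures are saved under pics/ and viewed, at most 10 in all, crops included, and the job is handed in when it is done.

Besides the shell and the picture viewer there is one more tool, called by a JSON object that holds its "fn" and its "kwargs". send_rows: Moves the arm, as the interface text tells. Its arguments: {"type":"object","properties":{"steps":{"type":"array","items":{"type":"array","items":{"type":"array","items":{"type":"number"}}}},"grip_force":{"type":"number"}},"required":["steps"]}

```bash
mkdir -p pics; ls; python3 - <<'E'
from plant import ctrl, eyes, order
import cv2
s=ctrl.read_state();print(s)
for n in("scene","side"):
    cv2.imwrite(f"pics/{n}0.png",eyes.snapshot(n)[:,:,::-1]); print(n,eyes.camera_params(n))
E
```

```text
pics
{'time': 0.0, 'joint_pos': array([-1.34700911e+00,  3.14224872e-01, -4.80424757e-02,  1.21021256e+00,
        6.28616356e-06,  1.57078431e+00]), 'joint_velocities': array([ 0.00092916, -0.00125075,  0.0016538 , -0.00113189, -0.00153895,
       -0.00055099]), 'joint_torque': array([-4.77318226e-04, -5.39593220e+01,  3.39746189e+01,  1.91391644e-02,
       -5.46055480e-05, -1.13972371e-05]), 'ee_pos': array([ 133.0339204 , -584.49993365,  238.4512962 ]), 'ee_rot': array([-3.12028111e+00, -3.50622916e-01,  2.85311570e-04]), 'ft_force': array([0.2577094 , 0.67147124, 0.23869216]), 'moment': array([ 0.03774467, -0.06356143, -0.00017839]), 'gripper_force': 0.0, 'width': 85.81674873745456}
scene {'fx': 458.0122594955367, 'fy': 458.0122594955367, 'cx': 258.8560402675743, 'cy': 195.78541597472847, 'k1': -0.05951106386633496, 'R': array([[-0.45905958, -0.88834202, -0.01061866],
       [-0.65429608,  0.34615103, -0.67236605],
       [ 0.60096668, -0.30170833, -0.74014264]]), 't': array([ 214.08132459,  442.32806751, 1118.66621797])}
side {'fx': 438.38864398665515, 'fy': 438.38864398665515, 'cx': 246.60656628364023, 'cy': 191.98944737432168, 'k1': -0.02405468451625803, 'R': array([[ 0.90055996, -0.43406313, -0.02410323],
       [-0.21884143, -0.40473253, -0.88786261],
       [ 0.37563306,  0.8048483 , -0.4594769 ]]), 't': array([-532.42624463,  156.80869792, 1294.32634484])}
```

```bash
python3 - <<'E'
import cv2
for n in("scene","side"):
    cv2.imwrite(f"pics/{n}0b.png",cv2.resize(cv2.imread(f"pics/{n}0.png"),(800,600),interpolation=cv2.INTER_CUBIC))
E
```

```text
(no output)
```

View pics/scene0b.png

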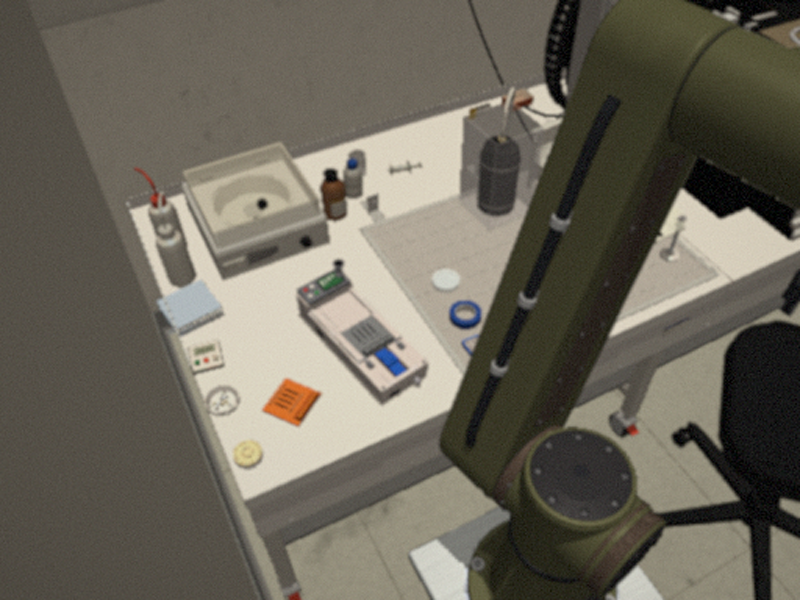

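View pics/side0b.png

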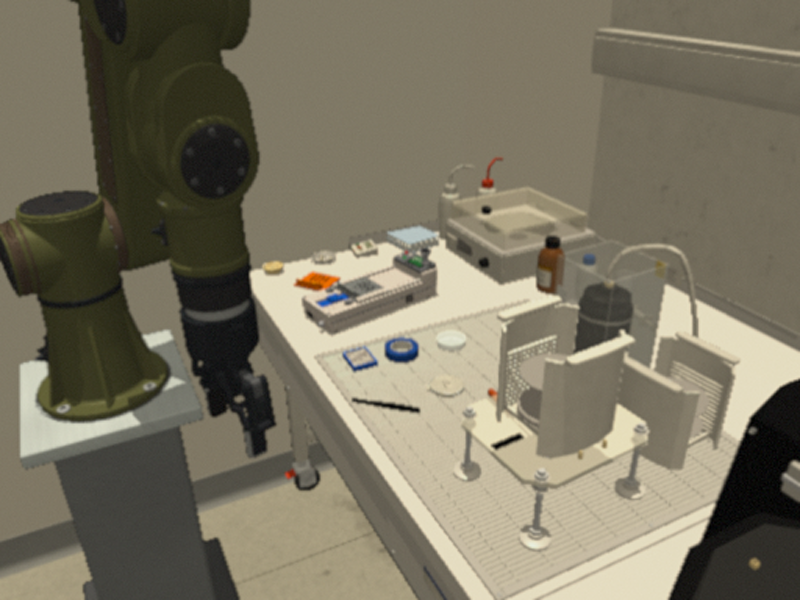

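The scene shows the counter with its blue tab at about (390,361), the cover at (368,335) and the console at (324,287), in zoomed pixels. In the side view the tab is at (333,300) and the console at (415,262). The orange decoy is separate from these. I'll locate the counter roughly from these points.

```bash
cat > h.py <<'E'
import numpy as np, cv2
from scipy.spatial.transform import Rotation as Ro
def ray(P,uv):
    K=np.array([[P['fx'],0,P['cx']],[0,P['fy'],P['cy']],[0,0,1]])
    d=np.array([P['k1'],0,0,0,0.])
    n=cv2.undistortPoints(np.array([[uv]],float),K,d)[0,0]
    R=np.array(P['R']);return -R.T@P['t'], R.T@np.array([n[0],n[1],1])
def onz(P,uv,z):
    o,v=ray(P,uv);return o+v*(z-o[2])/v[2]
def proj(P,X):
    K=np.array([[P['fx'],0,P['cx']],[0,P['fy'],P['cy']],[0,0,1]])
    return cv2.projectPoints(np.atleast_2d(X).astype(float),cv2.Rodrigues(np.array(P['R']))[0],np.array(P['t'],float),K,np.array([P['k1'],0,0,0,0.]))[0][:,0]
def blue(im,lo=(105,130,60),hi=(128,255,255)):
    m=cv2.inRange(cv2.cvtColor(im,cv2.COLOR_RGB2HSV),lo,hi)
    n,l,s,c=cv2.connectedComponentsWithStats(m)
    return [(s[i,4],c[i].round(1),s[i,:4]) for i in range(1,n) if s[i,4]>25]
E
python3 - <<'E'
from plant import eyes
from h import *
for n in("scene","side"):
    im=cv2.imread(f"pics/{n}0.png")[:,:,::-1].copy();P=eyes.camera_params(n)
    for b in blue(im): print(n,b,onz(P,b[1],56).round(1))
P=eyes.camera_params("scene")
for p,z in (((368,335),57),((324,287),85),((298,293),85),((348,276),85),((384,400),0),((426,378),0)): print(p,onz(P,np.array(p)*.64,z).round(1))
P=eyes.camera_params("side")
for p,z in (((360,286),57),((415,262),85)): print(p,onz(P,np.array(p)*.64,z).round(1))
E
```

```text
scene (np.int32(86), array([297.5, 203.6]), array([289, 195,  18,  15], dtype=int32)) [ 500.2 -153.5   56. ]
scene (np.int32(143), array([249.4, 230.7]), array([240, 223,  19,  17], dtype=int32)) [474.7  26.5  56. ]
side (np.int32(58), array([213. , 191.1]), array([204, 188,  19,   8], dtype=int32)) [475.6  14.7  56. ]
side (np.int32(119), array([256.7, 225.8]), array([247, 218,  20,  13], dtype=int32)) [ 505.2 -248.4   56. ]
(368, 335) [549.9  36.2  57. ]
(324, 287) [684.   69.7  85. ]
(298, 293) [693.1 122.5  85. ]
(348, 276) [689.7  13.8  85. ]
(384, 400) [434.2  60.5   0. ]
(426, 378) [442.6 -35.    0. ]
(360, 286) [550.5  40.8  57. ]
(415, 262) [687.7  41.1  85. ]
```

```bash
python3 - <<'E'
from plant import eyes
from h import *
P=eyes.camera_params("side")
for p,z in (((465,470),0),((535,540),0),((570,450),20),((500,400),30),((495,320),150),((470,415),100)): print(p,onz(P,np.array(p)*.64,z).round(0))
R=Ro.from_rotvec([-3.12028,-.35062,0]).as_matrix()
d=np.array([470-133,25+585,20.]);print((R.T@d).round(0),R.round(3))
E
```

```text
(465, 470) [ 478. -519.    0.]
(535, 540) [ 488. -683.    0.]
(570, 450) [ 633. -574.   20.]
(500, 400) [ 604. -426.   30.]
(495, 320) [ 627. -365.  150.]
(470, 415) [ 485. -516.  100.]
[ 464. -520.  -19.] [[ 0.975  0.222 -0.   ]
 [ 0.222 -0.975  0.002]
 [ 0.    -0.002 -1.   ]]
```

{"fn": "send_rows", "kwargs": {"steps": [[[0, 3.2, -3.6, -0.2, 0, 0, 0], [0, 6.4, -7.2, -0.4, 0, 0, 0], [0, 9.6, -10.8, -0.6, 0, 0, 0], [0, 12.8, -14.4, -0.8, 0, 0, 0], [0, 16, -18, -1, 0, 0, 0], [0, 19.2, -21.6, -1.2, 0, 0, 0], [0, 22.4, -25.2, -1.4, 0, 0, 0], [0, 25.6, -28.8, -1.6, 0, 0, 0], [0, 28.8, -32.4, -1.8, 0, 0, 0], [0, 32, -36, -2, 0, 0, 0]]]}}

```text
time: 1.1
ee_pos: [365.6, -161.1, 259.3]
ee_rot: [3.122, 0.35, 0.0]
ft_force: [0.4, -0.8, -0.8]
width: 0.1
gripper_force: 0.0
```

{"fn": "send_rows", "kwargs": {"steps": [[[0, 2.5, -3, 0, 0, 0, 0], [0, 5, -6, 0, 0, 0, 0], [0, 7.5, -9, 0, 0, 0, 0], [0, 10, -12, 0, 0, 0, 0], [0, 12.5, -15, 0, 0, 0, 0], [0, 14, -16, 0, 0, 0, 0], [0, 14, -16, 0, 0, 0, 0], [0, 14, -16, 0, 0, 0, 0], [0, 14, -16, 0, 0, 0, 0], [0, 14, -16, 0, 0, 0, 0]]]}}

```text
time: 2.1
ee_pos: [465.7, 23.0, 259.3]
ee_rot: [3.122, 0.348, -0.0]
ft_force: [0.5, 0.2, 0.5]
width: 0.0
gripper_force: 0.0
```

```bash
python3 - <<'E'
from plant import ctrl, eyes
from h import *
import pickle
s=ctrl.read_state();P=eyes.camera_params("wrist");im=eyes.snapshot("wrist")
pickle.dump((s,P,im),open("w1.pkl","wb"))
print(s['joint_pos'].round(3),s['ee_pos'],s['ee_rot'],P)
for b in blue(im): print(b,onz(P,b[1],56).round(1))
cv2.imwrite("pics/w1.png",cv2.resize(im[:,:,::-1],(800,600),interpolation=cv2.INTER_CUBIC))
E
```

```text
[ 0.049  0.054 -0.317  1.2   -0.     2.969] [465.72731417  23.00165659 259.31960906] [ 3.12206594e+00  3.47977065e-01 -4.45986609e-04] {'fx': 303.39608384157594, 'fy': 303.39608384157594, 'cx': 256.5431931428308, 'cy': 183.7083291371006, 'k1': -0.0004697034232563113, 'R': array([[ 0.21881475, -0.97576592,  0.00098397],
       [-0.94244444, -0.21108094,  0.25931316],
       [-0.25282125, -0.05766888, -0.96579279]]), 't': array([-79.99681006, 403.67311988, 515.63371077])}
(np.int32(1358), array([430.7, 132.4]), array([404, 106,  57,  55], dtype=int32)) [ 539.1 -157.8   56. ]
(np.int32(1264), array([257.4, 149.9]), array([246, 122,  25,  58], dtype=int32)) [478.4  24.4  56. ]
(np.int32(203), array([385.2, 184.3]), array([367, 171,  58,  36], dtype=int32)) [ 471.7 -128.1   56. ]
```

View pics/w1.png

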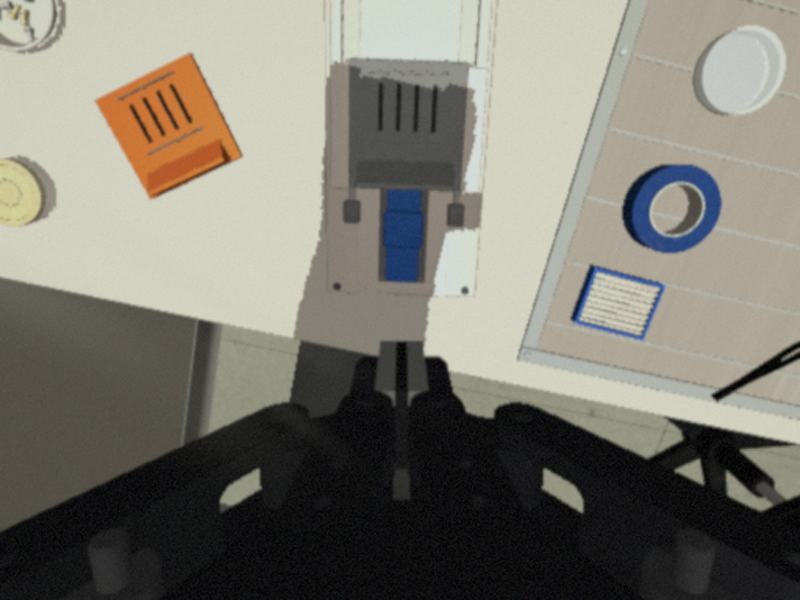

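The wrist view shows the pad at about (403,229) zoomed, the ridge's back edge at y≈187, and rear screws at (337,286) and (465,290). The long edges run nearly vertical, so the tool is almost aligned.

```bash
python3 - <<'E'
import pickle
from h import *
s,P,im=pickle.load(open("w1.pkl","rb"))
for n,p,z in (("pad",(403,229),56.5),("padrear",(403,248),56.5),("padfront",(403,210),56.5),("scrL",(337,286),50),("scrR",(465,290),50)): print(n,onz(P,np.array(p)*.64,z).round(1))
T=s['ee_rot'];print("toolx",Ro.from_rotvec(T).as_matrix()[:,0])
# crop enlarge
c=im[20:200,200:320,::-1]
cv2.imwrite("pics/w1c.png",cv2.resize(c,None,fx=3.3,fy=3.3,interpolation=cv2.INTER_CUBIC))
E
```

```text
pad [482.2  24.6  56.5]
padrear [468.9  21.6  56.5]
padfront [495.3  27.6  56.5]
scrL [428.7  63.3  50. ]
scrR [446.7 -31.2  50. ]
toolx [ 9.75459359e-01  2.20179353e-01 -3.03711137e-04]
```

View pics/w1c.png

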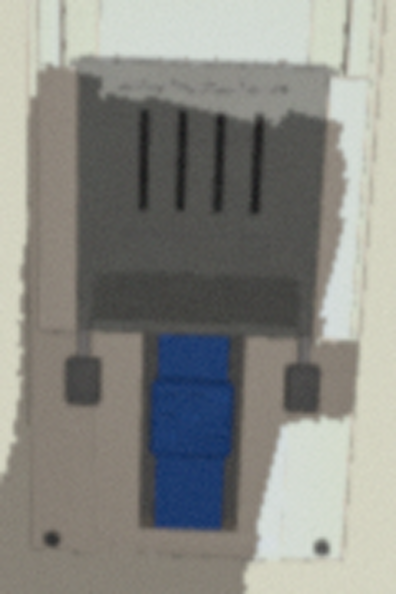

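{"fn": "send_rows", "kwargs": {"steps": [[[0, 0.5, 0.1, 3, 0, 0, 0.01], [0, 1, 0.2, 6.5, 0, 0, 0.02], [0, 1.65, 0.2, 10, 0, 0, 0.033], [0, 1.65, 0.2, 13.5, 0, 0, 0.033], [0, 1.65, 0.2, 16.5, 0, 0, 0.033], [0, 1.65, 0.2, 18, 0, 0, 0.033], [0, 1.65, 0.2, 18.4, 0, 0, 0.033], [0, 1.65, 0.2, 18.4, 0, 0, 0.033], [0, 1.65, 0.2, 18.4, 0, 0, 0.033], [0, 1.65, 0.2, 18.4, 0, 0, 0.033]]]}}

```text
time: 3.15
ee_pos: [483.9, 25.7, 76.6]
ee_rot: [3.127, 0.299, 0.004]
ft_force: [-0.5, 0.0, 0.4]
width: 0.1
gripper_force: 0.0
```

```bash
python3 - <<'E'
from plant import ctrl, eyes
from h import *
s=ctrl.read_state();P=eyes.camera_params("wrist");im=eyes.snapshot("wrist")
print(s['ee_pos'].round(2),s['ee_rot'],s['ft_force'])
R=Ro.from_rotvec(s['ee_rot']).as_matrix();print(R[:,0])
print("tip px zoom",proj(P,s['ee_pos']+R@[0,0,8])/.64)
cv2.imwrite("pics/w2.png",cv2.resize(im[:,:,::-1],(800,600),interpolation=cv2.INTER_CUBIC))
E
```

```text
[483.92  25.73  76.57] [3.1272026  0.29888668 0.00365853] [-0.45507501  0.00450911  0.35020273]
[0.98189301 0.18942231 0.00230558]
tip px zoom [[399.86550602 364.24101576]]
```

View pics/w2.png

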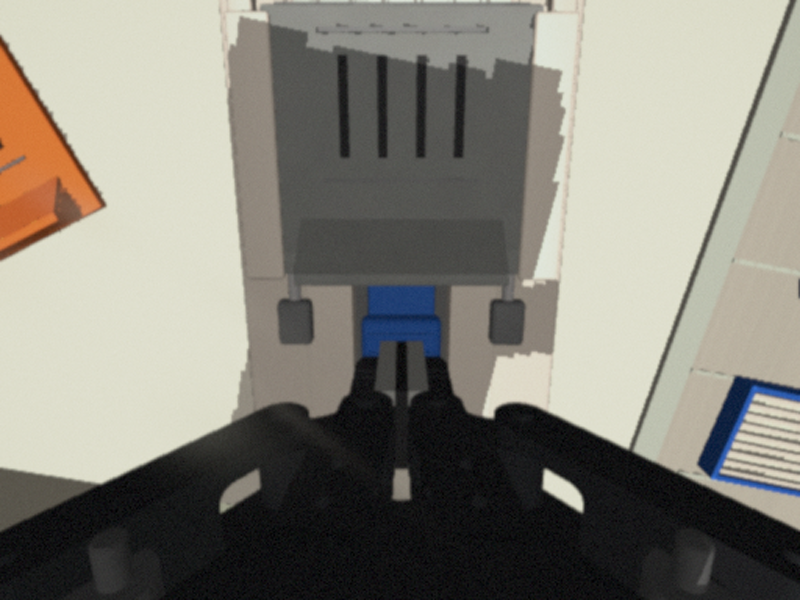

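The view shows the fingers centred on the tab, with the pad's front edge at y≈319, the ridge's back at y≈280 and the tip's front edge at y≈342.

```bash
python3 - <<'E'
from plant import ctrl, eyes
from h import *
s=ctrl.read_state();P=eyes.camera_params("wrist")
R=Ro.from_rotvec(s['ee_rot']).as_matrix()
for x in(11,): 
  for z in (4,8,12): print(x,z,proj(P,s['ee_pos']+R@[x,0,z])/.64)
f=onz(P,np.array((401,319))*.64,56.5);r=onz(P,np.array((402,274))*.64,71);r2=onz(P,np.array((402,286))*.64,55)
sl=[onz(P,np.array(p)*.64,56) for p in((401.5,328),)]
for q in(f,r,r2): print(q.round(1),"in tool",(R.T@(q-s['ee_pos'])).round(1))
E
```

```text
11 4 [[399.8060606 336.9487773]]
11 8 [[399.82254769 332.41791845]]
11 12 [[399.83821207 328.11316965]]
[495.1  27.5  56.5] in tool [11.4  0.4 20. ]
[514.1  30.9  71. ] in tool [30.7  0.7  5.5]
[506.3  29.3  55. ] in tool [22.7  0.7 21.5]
```

{"fn": "send_rows", "kwargs": {"steps": [[[0, -0.1, 0, 0.5, 0, 0, 0], [0, -0.1, 0, 0.9, 0, 0, 0], [0, -0.1, 0, 1.0, 0, 0, 0], [0, -0.1, 0, 1.1, 0, 0, 0], [0, -0.1, 0, 1.15, 0, 0, 0], [0, -0.1, 0, 1.2, 0, 0, 0], [0, -0.1, 0, 1.25, 0, 0, 0], [0, -0.1, 0, 1.3, 0, 0, 0], [0, -0.1, 0, 1.3, 0, 0, 0], [0, -0.1, 0, 1.3, 0, 0, 0]]]}}

```text
time: 4.2
ee_pos: [481.9, 25.7, 62.4]
ee_rot: [-3.127, -0.299, -0.0]
ft_force: [-0.5, -0.0, 3.1]
width: 0.2
gripper_force: 1.7
```

{"fn": "send_rows", "kwargs": {"steps": [[[0, 0, 0, 0.05, 0, 0, 0], [0, 0, 0, 0.1, 0, 0, 0], [0, 0, 0, 0.15, 0, 0, 0], [0, 0, 0, 0.2, 0, 0, 0], [0, 0, 0, 0.22, 0, 0, 0], [0, 0, 0, 0.24, 0, 0, 0], [0, 0, 0, 0.26, 0, 0, 0], [0, 0, 0, 0.26, 0, 0, 0], [0, 0, 0, 0.26, 0, 0, 0], [0, 0, 0, 0.26, 0, 0, 0]]]}}

```text
time: 5.2
ee_pos: [482.2, 25.7, 60.4]
ee_rot: [-3.127, -0.299, -0.001]
ft_force: [-3.4, 0.8, 11.2]
width: -0.2
gripper_force: 5.2
```

```bash
python3 - <<'E'
from plant import ctrl, eyes
from h import *
s=ctrl.read_state();P=eyes.camera_params("wrist");im=eyes.snapshot("wrist")
print(s['ee_pos'].round(2),s['ft_force'].round(1))
cv2.imwrite("pics/w3.png",im[:270,100:400,::-1])
E
```

```text
[482.23  25.7   60.44] [-3.4  0.8 11.2]
```

View pics/w3.png

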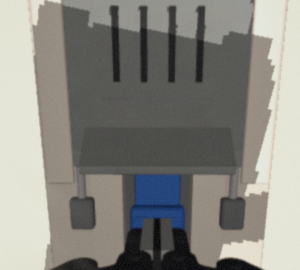

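The pressed pad's front edge is at (257,207) and the ridge's bottom edge at about (257,174) in full-image pixels. The spring pins now show longer. I'll measure the gap.

```bash
python3 - <<'E'
from plant import ctrl, eyes
from h import *
s=ctrl.read_state();P=eyes.camera_params("wrist")
R=Ro.from_rotvec(s['ee_rot']).as_matrix()
for p,z in(((257,207),52.5),((257,174),55),((257,168),71)):
  q=onz(P,p,z);print(p,(R.T@(q-s['ee_pos'])).round(1))
E
```

```text
(257, 207) [14.   0.6  8. ]
(257, 174) [31.4  0.6  5.5]
(257, 168) [ 37.7   0.6 -10.5]
```

{"fn": "send_rows", "kwargs": {"steps": [[[0, 0, 0, -0.4, 0, 0, 0], [0, 0, 0, -0.8, 0, 0, 0], [0, 0, 0, -0.9, 0, 0, 0], [0, 0, 0, -0.9, 0, 0, 0], [0, 0.5, 0.05, -0.9, 0, 0, 0], [0, 1.0, 0.05, -0.9, 0, 0, 0], [0, 1.5, 0.05, -0.9, 0, 0, 0], [0, 1.9, 0.05, -0.9, 0, 0, 0], [0, 2.1, 0.05, -0.9, 0, 0, 0], [0, 2.1, 0.05, -0.9, 0, 0, 0]]]}}

```text
time: 6.25
ee_pos: [502.9, 29.2, 68.6]
ee_rot: [3.127, 0.299, 0.0]
ft_force: [0.0, 0.4, -0.4]
width: -0.2
gripper_force: 0.0
```

{"fn": "send_rows", "kwargs": {"steps": [[[0, 0.3, 0, 0, 0, 0, 0], [0, 0.7, 0, 0, 0, 0, 0], [0, 1.2, 0, 0, 0, 0, 0], [0, 1.8, 0, 0, 0, 0, 0], [0, 2.4, 0, 0, 0, 0, 0], [0, 3.0, 0, 0, 0, 0, 0], [0, 3.6, 0, 0, 0, 0, 0], [0, 4.2, 0, 0, 0, 0, 0], [0, 4.7, 0, 0, 0, 0, 0], [0, 5.0, 0, 0, 0, 0, 0]]]}}

```text
time: 7.25
ee_pos: [552.3, 38.7, 68.7]
ee_rot: [-3.127, -0.299, -0.0]
ft_force: [-1.9, -0.3, 2.3]
width: -0.1
gripper_force: 0.9
```

{"fn": "send_rows", "kwargs": {"steps": [[[0, 0.5, 0, 0, 0, 0, 0], [0, 1.0, 0, 0, 0, 0, 0], [0, 1.5, 0, 0, 0, 0, 0], [0, 1.9, 0, 0, 0, 0, 0], [0, 2.2, 0, 0, 0, 0, 0], [0, 2.4, 0, 0, 0, 0, 0], [0, 2.6, 0, 0, 0, 0, 0], [0, 2.7, 0, 0, 0, 0, 0], [0, 2.8, 0, 0, 0, 0, 0], [0, 2.8, 0, 0, 0, 0, 0]]]}}

```text
time: 8.25
ee_pos: [579.3, 43.9, 68.7]
ee_rot: [-3.127, -0.299, -0.0]
ft_force: [-0.9, 0.1, 0.6]
width: 0.2
gripper_force: 0.4
```

{"fn": "send_rows", "kwargs": {"steps": [[[0, 0.1, 0, 0, 0, 0, 0], [0, 0.2, 0, 0, 0, 0, 0], [0, 0.3, 0, 0, 0, 0, 0], [0, 0.35, 0, 0, 0, 0, 0], [0, 0.4, 0, 0, 0, 0, 0], [0, 0.45, 0, 0, 0, 0, 0], [0, 0.5, 0, 0, 0, 0, 0], [0, 0.55, 0, 0, 0, 0, 0], [0, 0.6, 0, 0, 0, 0, 0], [0, 0.6, 0, 0, 0, 0, 0]]]}}

```text
time: 9.25
ee_pos: [585.2, 45.0, 68.7]
ee_rot: [-3.127, -0.299, -0.0]
ft_force: [-1.6, 0.8, 1.5]
width: -0.1
gripper_force: 0.6
```

{"fn": "send_rows", "kwargs": {"steps": [[[0, 0.05, 0, 0, 0, 0, 0], [0, 0.1, 0, 0, 0, 0, 0], [0, 0.15, 0, 0, 0, 0, 0], [0, 0.2, 0, 0, 0, 0, 0], [0, 0.25, 0, 0, 0, 0, 0], [0, 0.3, 0, 0, 0, 0, 0], [0, 0.3, 0, 0, 0, 0, 0], [0, 0.3, 0, 0, 0, 0, 0], [0, 0.3, 0, 0, 0, 0, 0], [0, 0.3, 0, 0, 0, 0, 0]]]}}

```text
time: 10.25
ee_pos: [585.4, 45.1, 68.5]
ee_rot: [3.127, 0.299, -0.007]
ft_force: [-9.6, -1.5, 7.7]
width: 0.1
gripper_force: 5.0
```

{"fn": "send_rows", "kwargs": {"steps": [[[0, -0.3, 0, 0, 0, 0, 0], [0, -0.8, 0, 0, 0, 0, 0], [0, -1.5, 0, -0.2, 0, 0, 0], [0, -3, 0, -1.5, 0, 0, 0], [0, -5, 0, -4, 0, 0, 0], [0, -7, 0, -8, 0, 0, 0], [0, -9, 0, -12, 0, 0, 0], [0, -10, 0, -15, 0, 0, 0], [0, -10, 0, -15, 0, 0, 0], [0, -10, 0, -15, 0, 0, 0]]]}}

```text
time: 11.25
ee_pos: [490.3, 26.6, 219.5]
ee_rot: [3.127, 0.299, 0.004]
ft_force: [-0.1, 1.2, 0.1]
width: 0.0
gripper_force: 0.0
```

```bash
python3 - <<'E'
from plant import ctrl, eyes
from h import *
s=ctrl.read_state();P=eyes.camera_params("wrist");im=eyes.snapshot("wrist")
print(s['time'],s['ee_pos'].round(2),s['ft_force'].round(1))
cv2.imwrite("pics/w4.png",cv2.resize(im[:,:,::-1],(800,600),interpolation=cv2.INTER_CUBIC))
E
```

```text
11.25 [490.33  26.64 219.52] [-0.1  1.2  0.1]
```

View pics/w4.png

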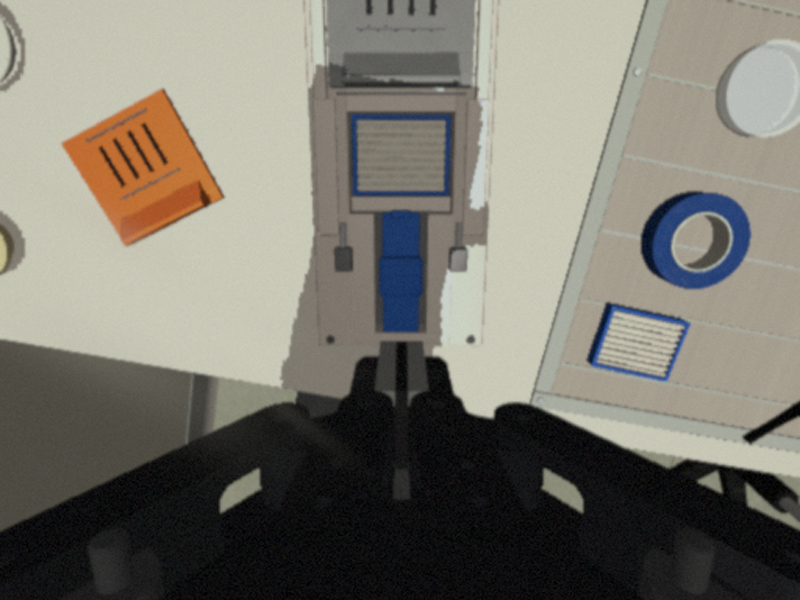

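The filter at (401,155) is fully bare, and the cover sits on the deck with its back edge at y≈84. I'll check its travel and hand in if it reached about 86 mm.

```bash
python3 - <<'E'
from plant import ctrl, eyes, order
from h import *
P=eyes.camera_params("wrist")
a=onz(P,np.array((401,277))*.64,56.5);b=onz(P,np.array((401,84))*.64,55)
d=np.linalg.norm((b-a)[:2]);print(d,"expect 114")
if abs(d-114)<4: print(order.close_job())
E
```

```text
115.42381287774855 expect 114
the job is handed in; nothing more can be done
None
```

The job is handed in: I pressed the tab, the cover sprang forward, and I pushed it along the deck to the end stop (9.6 N contact; final camera check puts it within about 2 mm), leaving the filter fully bare and the arm clear at about 11 s.

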